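Bridge the freshly foiled passport cover with the leaning bar

TASK

Slide the silver foil roll along the grey board's metal fence, keeping it standing and beside the fence, until it sits snug in the corner at the far end. Then lay the wooden leaning bridge gently over the freshly foiled teal cover, square to the board, one rubber foot on the post's pad and the other on the roll; the post is higher, so the bridge must slope, with both ends eased down to contact before you let go. Do not touch the cover, and leave everything else where it is.

Things in the scene. Friction and masses are not known exactly. Their poses are not given: they have to be found in the camera images.
- board: Fixed grey board, plate 195 x 262 x 6 mm on the table. Origin on its underside, midway between the two supports; x away from the robot, y left, z up; plate spans x -145 to +50, y -131 to +131 mm. At its right an aluminium fence, inner face y = -111 mm, x -133 to +38, top 20 mm above the table; a stop of equal height closes its far end, inner face x = +26 mm.
- corner (a point): Where the roll's origin is when it is snug in the corner of fence and stop: at x = 0, y = -85 mm of the board, on the plate's top (6 mm above the table).
- post_foot (a point): Foot of the height-set post, on the plate's top at x = 0, y = +85 mm of the board. Black collar up to 40 mm above the table; over it a level black rubber pad 44 mm (board x) by 30 mm (y). The pad's top is rigidly set 50 to 92 mm above the table, differently each time; this height is not reported: feel or see it. A small clamp knob sticks out to the left.
- silver_roll: Silver foil roll with brown top, a drum of 52 mm diameter, 30 mm high, about 70 g, on end on the plate, so its top is 36 mm above the table. Origin at the centre of its underside, z up. It starts 70 to 100 mm on the robot's side of the corner, up to 8 mm off the fence. It slides, and drifts off the fence when pushed off-centre.
- bridge: Wooden leaning bridge, 200 mm long (its y), 26 mm wide (x), about 150 g, flat on the table right of the board. Origin mid-length, mid-width, level with the feet's undersides; z up. Round rubber feet cross it at y = -85 and +85 mm, lowest line z = 0. Slab z 4 to 12 mm; on it a brass lifting rib 60 mm long (y), 16 mm wide (x), z 12 to 34 mm: grip it across 16 mm. Either end may go on either support.
- fresh_cover: Teal passport cover, 120 x 94 x 8 mm, loose, flat on the plate between the supports (top 14 mm above the table). Origin at the centre of its underside. Not to be touched.
- wood_stamp: Hand stamp with brown wooden handle, 29 x 30 x 73 mm, standing left of the board; origin at the centre of its underside. A bystander.
- ivory_spool: Ivory ribbon spool lying flat, 64 mm across, 25 mm high, left of the board; origin on its underside. A bystander.
- film_box: Small clear film dispenser with violet tab, 29 x 27 x 51 mm, right of the board; origin at the centre of its underside. A bystander.
Mind the look-alikes: they are no part of the job. What is shaped like the silver_roll but purple is not meant.

How it is judged:
On the way, in this order (a step that is already met when the one before it is completed fails the run):
1. the silver roll stands snug in the corner of fence and stop (x of silver_roll in the frame of board between -0.007 and 0.007 m and y of silver_roll in the frame of board between -0.092 and -0.078 m and angle between silver_roll's own z axis and vertical below 0.1 rad), for 0.2 s.
2. the bridge lies with one foot on the post's pad and the other on the roll (x of bridge in the frame of board between -0.016 and 0.016 m and y of bridge in the frame of board between -0.016 and 0.016 m and angle between the y axis of bridge and the y axis of board, either way round below 0.4 rad and angle between the x axis of bridge and the x axis of board, either way round below 0.15 rad and height (world z) of bridge above 0.039 m and contact force between bridge and silver_roll above 0.05 N and contact force between bridge and board above 0.05 N), for 0.2 s.
At the end, for the whole second after the job is handed in: Released and still, the bridge rests on both post pad and roll: middle within 16 mm of midway between them on each board axis and over 39 mm high, length within 0.4 rad (slope included) and width within 0.15 rad of the board axes; roll upright within 10 mm of its corner place; cover clear (all of step 2 and x of silver_roll in the frame of board between -0.01 and 0.01 m and y of silver_roll in the frame of board between -0.095 and -0.075 m and angle between silver_roll's own z axis and vertical below 0.1 rad and contact force between bridge and fresh_cover below 0.05 N and linear speed of each of bridge, silver_roll below 0.02 m/s and angular speed of bridge below 0.1 rad/s); the robot touches nothing.
It fails at once if the roll is lifted, tipped over or strays more than 25 mm from the fence (height (world z) of silver_roll above 0.022 m or y of silver_roll in the frame of board above -0.06 m or angle between silver_roll's own z axis and vertical above 0.5 rad).
It fails at once if the bridge or one of its ends is dropped instead of eased down (turns faster than 1.2 rad/s low over the supports, or moves faster than 0.25 m/s with the fingers off it) ((horizontal distance between bridge and board below 0.05 m and height (world z) of bridge below 0.1 m and angular speed of bridge above 1.2 rad/s) or (contact force between the fingers and bridge below 0.05 N and linear speed of bridge above 0.25 m/s)).
It fails at once if the bridge is pressed on the post or the roll with more than 15 N (contact force between bridge and board above 15 N or contact force between bridge and silver_roll above 15 N).
It fails at once if the fresh cover is touched by the bridge, the roll or the robot, or shifted by more than 8 mm (contact force between fresh_cover and bridge above 0.3 N or contact force between fresh_cover and silver_roll above 0.3 N or contact force between fresh_cover and the arm above 0.3 N or contact force between fresh_cover and the fingers above 0.3 N or distance of fresh_cover from where it was at the start of the episode above 0.008 m).
It fails at once if the stamp, the ivory spool or the film box is shifted by more than 15 mm (distance of any of wood_stamp, ivory_spool, film_box from where it was at the start of the episode above 0.015 m).
It also fails if it takes over 61 s, if anything falls off the work surface, if the arm or the gripper's body presses on something with over 40 N, if the wrist force passes 120 N, or if a joint passes its speed limit or range.

ROBOT

A 6-joint arm with a two-finger parallel gripper is mounted at the origin on a cart in front of the work surface, level with it; the furniture and walls round the work are solid. World frame = base frame: x ahead of the robot, y to its left, z up, the work surface at z = 0. Lengths are in m, angles in rad, forces in N, time in s.
With the tool pointing down it reaches from about 0.35 to 0.975 m from the base axis. Payload 7.1 kg.
Tool frame: the origin (TCP) lies between the finger pads; the fingertips stand 11 mm ahead of it and the grasp point (between the pads) lies 8 mm behind it; x points along the fingers, y is the direction in which the jaws open and shut, and the axes are right-handed (so a half turn about x gives the same grasp; the last joint's range is limited). The gripper opens to 88 mm and grips with 3 to 60 N. Pads are 20 mm wide; open, the fingers measure 115 mm over their backs; the gripper's body (75 mm by 178 mm) begins 61 mm behind the grasp point.
Start: joints at [-1.354, 0.423, 1.63, -0, 1.089, -0.019], TCP at [0.146, -0.608, 0.234] pointing down, gripper open.
Joint ranges: [-3, 3], [-0.9, 2.11], [0.09, 2.58], [-1.31, 4.45], [0.11, 2.69], [-2.54, 2.54]. Speed limits (rad/s): [2.39, 2.39, 3.01, 3.14, 3.14, 3.14].

INTERFACE

Orientations are given as a 3x3 rotation matrix whose columns are the frame's x, y, z axes.
In Python, from plant import monitor, eyes, job gives the robot as it stands. The module is installed in compiled form; this text tells all that it offers.
- The arm moves only by the tool send_rows, never from a script. Its argument "plan" is a list of rows, each an object with "translation": the shift along the tool's x, y, z in cm, a list of three; "dr": the turn, a rotation vector about the tool's x, y, z in rad, a list of three; "fingers": the finger opening in cm, from 0 to 8.78. In form: [{"translation": [x, y, z], "dr": [wx, wy, wz], "fingers": fingers}, ...]. A call has 1 to 10 rows; each row is the pose to reach, as a shift and turn from the pose measured when the call began, along the tool's axes at that moment; what a row does not reach only later rows make up. A row lasts 1/8 s, in which the tool goes at most 62.5 mm and 10.7 degrees, less where a joint would pass 70% of its speed; a pose out of reach is approached as far as the arm can. A call with a gripper value outside its range is refused whole. The fingers move at their own pace and stop on an object; "grip_force" is the grip in N (left out, the last holds). Time passes only in rows, so rows that repeat a pose let the fingers close. It gives the time, the measured TCP pose, the force and the opening at its end, in the units of the state.
- monitor.state(): the state, without advancing time (a new reading comes with each control period).
- eyes.snapshot(name): name is "scene" or "top" or "wrist"; returns the picture (384x512x3 uint8, red, green, blue); there is no depth.
- eyes.camera_params(name): a dict with "fx", "fy", "cx", "cy" (pixels), "rvec" (rotation vector, rad) and "tvec" (3), from world to camera coordinates, as OpenCV has them. Camera axes: x right, y down, z forward; pixel columns grow to the right and rows downward; lengths in m; the calibration is good to about 2 mm. A picture is of the moment at which its call begins: read the wrist's pose just before it. camera_params takes no time and is no camera call; for the wrist camera it gives the pose at the moment of the call.
- job.sign_off(): hands the job in, once; it reports no verdict.
The state is a dict: "t": time; "joint_positions": joint angles; "joint_velocities": joint speeds; "tau": joint torques, N m; "ee_pos": TCP position; "orientation": TCP orientation; "contact_force": force on the tool from outside, world axes, zero at the start; "wrist_torque": the same for the moment, N m; "grip_width": opening from 0.0 (shut) to 1.0 (fully open).
Only numpy, scipy, OpenCV 4.12 (cv2) and the standard library are available. Lean on these libraries where they do the work, as an engineer would, in place of code of your own. Each camera call takes 0.05 s, during which the arm holds its last target.

## Working session

There is one attempt and no reset: what is moved stays moved. The work goes in short steps, Python scripts to look and compute and a tool call to move; the robot and the scene stay as the last step left them, time stands still between calls to the robot, and variables do not carry over. Pictures are saved under pics/ and viewed, and the job is handed in when it is done.

Besides the shell and the picture viewer there is one more tool, called after ">>>" by a JSON object that holds its "name" and its "arguments". send_rows: Moves the arm, as the interface text tells. Its arguments: {"type":"object","properties":{"plan":{"type":"array","items":{"type":"object","properties":{"translation":{"type":"array","items":{"type":"number"}},"dr":{"type":"array","items":{"type":"number"}},"fingers":{"type":"number"}}}},"grip_force":{"type":"number"}},"required":["plan"]}

```bash
mkdir -p pics
cat > h.py <<'E'
import numpy as np, cv2
from plant import monitor, eyes, job
def snap(n,f):
    p=eyes.camera_params(n); im=eyes.snapshot(n); cv2.imwrite('pics/'+f,im[:,:,::-1]); return im,p
def proj(p,X):
    K=np.array([[p['fx'],0,p['cx']],[0,p['fy'],p['cy']],[0,0,1.]])
    r,_=cv2.projectPoints(np.atleast_2d(np.array(X,float)),np.array(p['rvec'],float),np.array(p['tvec'],float),K,None); return r[:,0]
def back(p,uv,z):
    R,_=cv2.Rodrigues(np.array(p['rvec'],float)); t=np.array(p['tvec'],float).ravel()
    C=-R.T@t; out=[]
    for u,v in np.atleast_2d(uv):
        d=R.T@np.array([(u-p['cx'])/p['fx'],(v-p['cy'])/p['fy'],1]); s=(z-C[2])/d[2]; out.append(C+s*d)
    return np.array(out)
E
python3 - <<'E'
from h import *
for n in ['scene','top','wrist']:
    im,p=snap(n,n+'0.png')
    R,_=cv2.Rodrigues(np.array(p['rvec'],float)); print(n,p['fx'],-R.T@np.array(p['tvec']).ravel(),R[2])
print(monitor.state())
E
```

```text
scene 350.3482226863471 [0.10173745 0.80290722 0.4287439 ] [ 0.42516215 -0.80509577 -0.41359152]
top 488.0632978834079 [0.17711714 0.01723942 1.73433155] [ 0.19408781  0.01727648 -0.98083202]
wrist 338.1560374786258 [ 0.21857638 -0.59040837  0.3837886 ] [-0.26471532 -0.06263776 -0.96229014]
{'t': 0.15, 'joint_positions': array([-1.35403807e+00,  4.23630608e-01,  1.63046714e+00,  1.39401709e-05,
        1.08858263e+00, -1.90064566e-02]), 'joint_velocities': array([ 0.00187517, -0.00246687, -0.00186529, -0.00030643, -0.00071211,
        0.00101417]), 'tau': array([-4.12278396e-04, -5.44980633e+01, -2.73919290e+01,  6.43372815e-02,
        2.04600877e-02, -9.41623671e-05]), 'ee_pos': array([ 0.1459327 , -0.60732442,  0.23312052]), 'orientation': array([[-2.21869046e-04,  2.33580203e-01, -9.72337513e-01],
       [ 1.06492441e-03, -9.72336931e-01, -2.33580306e-01],
       [-9.99999408e-01, -1.08729019e-03, -3.30137938e-05]]), 'contact_force': array([ 1.0204834 , -0.25763252, -0.16428117]), 'wrist_torque': array([ 0.06304703, -0.01228128,  0.01564839]), 'grip_width': 0.9994796744975468}
```

View pics/top0.png

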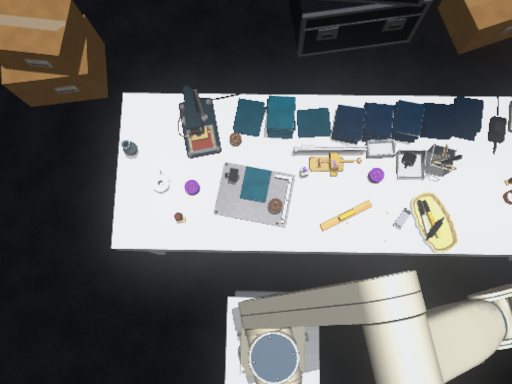

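View pics/scene0.png

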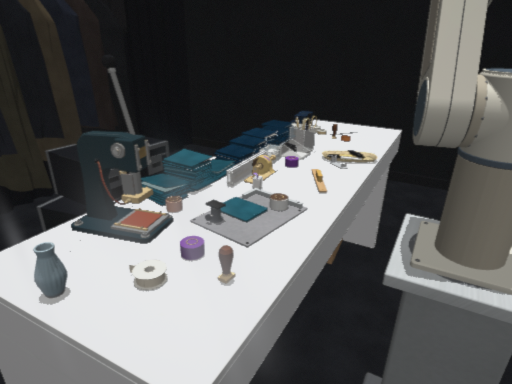

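View pics/wrist0.png

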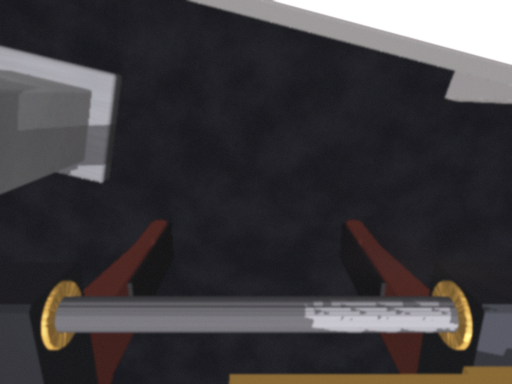

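Run:
```python
import cv2
a=cv2.imread('pics/top0.png'); cv2.imwrite('pics/topc.png',cv2.resize(a[145:240,150:390],None,fx=3.3,fy=3.3,interpolation=cv2.INTER_CUBIC))
a=cv2.imread('pics/top0.png'); cv2.imwrite('pics/topd.png',cv2.resize(a[155:235,205:305],None,fx=7,fy=7,interpolation=cv2.INTER_CUBIC))
a=cv2.imread('pics/scene0.png'); cv2.imwrite('pics/scenec.png',cv2.resize(a[140:250,180:340],None,fx=5,fy=5,interpolation=cv2.INTER_CUBIC))
```

```text
(no output)
```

View pics/topc.png

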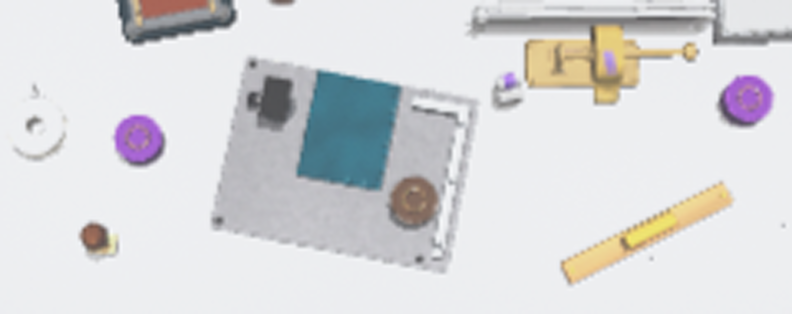

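View pics/topd.png

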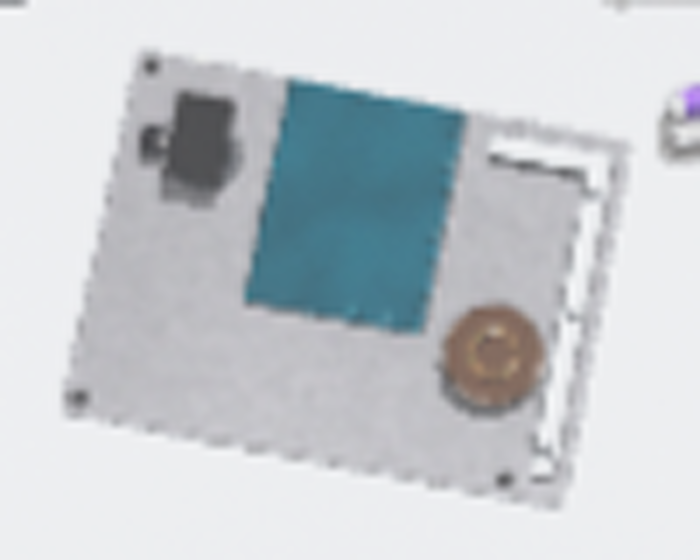

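View pics/scenec.png

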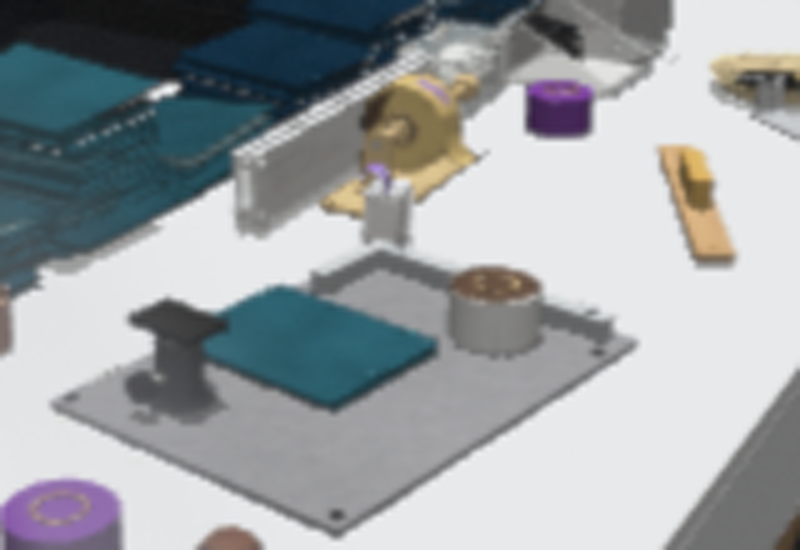

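```bash
cat > m.py <<'E'
from h import *
from scipy.optimize import least_squares
p=eyes.camera_params('top'); ps=eyes.camera_params('scene')
def T(a,s,ox,oy): return (np.array(a,float)+.5)/s-.5+[ox,oy]
td=lambda a:T(a,7,205,155); tc=lambda a:T(a,3.3,150,145); sc=lambda a:T(a,5,180,140)
cor=np.array([[50,131],[50,-131],[-145,-131],[-145,131]])/1000
uv=td([(140,50),(630,145),(562,508),(64,416)])
def b2w(q,X,z):
    c,s=np.cos(q[2]),np.sin(q[2]); X=np.atleast_2d(X); return np.c_[q[0]+c*X[:,0]-s*X[:,1], q[1]+s*X[:,0]+c*X[:,1], np.full(len(X),z)]
uvs=sc([(50,404),(336,537),(638,343)]) # near-left?? 
f=lambda q:(proj(p,b2w(q,cor,.006))-uv).ravel()
r=least_squares(f,[.5,0,0.0]); q=r.x; print('board',q,r.fun)
print('scene proj corners',proj(ps,b2w(q,cor,.006)))
def w2b(q,W):
    c,s=np.cos(q[2]),np.sin(q[2]); d=W[:,:2]-q[:2]; return np.c_[c*d[:,0]+s*d[:,1],-s*d[:,0]+c*d[:,1]]
roll=back(p,td([(493,355)]),.036); print('roll',roll,w2b(q,roll)*1000)
br=back(p,tc([(561,264),(572,284),(732,199),(723,181)]),.012); print('bridge',br, br.mean(0)); 
fb=back(p,tc([(508,92)]),.03);print('film',fb)
for h in (.05,.06,.07,.08,.092):
  print(h,'top px',(proj(p,b2w(q,[[0.022,.1],[.022,.07],[-.022,.07],[-.022,.1]],h))-[205,155]+.5)*7, 'scene',(proj(ps,b2w(q,[[0.022,.1],[.022,.07],[-.022,.07],[-.022,.1]],h))-[180,140]+.5)*5)
E
python3 m.py
```

```text
board [ 0.55801547  0.06420558 -0.17355228] [-0.19774762  0.23061487  0.33448755 -0.29328188  0.32752449  0.30776005
 -0.46792442 -0.26766336]
scene proj corners [[189.17338389 220.1557811 ]
 [253.68746324 189.97781332]
 [307.96712866 207.76792512]
 [247.53226933 246.36339214]]
roll [[ 0.46683366 -0.00223572  0.036     ]] [[-78.33879685 -81.1886769 ]]
bridge [[ 0.40377519 -0.16160473  0.012     ]
 [ 0.38239649 -0.17325775  0.012     ]
 [ 0.47747459 -0.34653897  0.012     ]
 [ 0.49711582 -0.33732852  0.012     ]] [ 0.44019052 -0.25468249  0.012     ]
film [[ 0.58849967 -0.10325957  0.03      ]]
0.05 top px [[179.86774881  93.50893666]
 [237.68418221 104.23380437]
 [220.34643099 187.37564786]
 [162.26811497 176.52642621]] scene [[126.86640302 321.05628297]
 [169.19909547 302.33687049]
 [231.3653703  325.93895832]
 [189.38457785 345.78356878]]
0.06 top px [[178.35475052  88.69462136]
 [236.49866308  99.4762509 ]
 [219.05611497 183.0702614 ]
 [160.64733858 172.1628953 ]] scene [[125.95938848 303.06870986]
 [168.50762583 284.6935286 ]
 [230.94723066 307.91385625]
 [188.7533038  327.40019101]]
0.07 top px [[176.82445987  83.8252823 ]
 [235.29958243  94.66427435]
 [217.75096702 178.71538537]
 [159.00794822 167.74925097]] scene [[125.04382297 284.91155686]
 [167.80979383 266.88784629]
 [230.52513565 289.71824607]
 [188.11590706 308.83851438]]
0.08 top px [[175.27657871  78.89997074]
 [234.08670624  89.7969355 ]
 [216.43072992 174.31016152]
 [157.34962138 163.28462495]] scene [[124.11958497 266.5824145 ]
 [167.10551123 248.9175726 ]
 [230.09902885 271.34969691]
 [187.47229814 290.09593229]]
0.092 top px [[173.39547182  72.9143449 ]
 [232.61270714  83.88169606]
 [214.82615673 168.95619585]
 [155.33416781 157.85852547]] scene [[122.99887721 244.35695733]
 [166.2517307  227.13275234]
 [229.58232417 249.0756671 ]
 [186.69163873 267.36229291]]
```

```bash
cat >> h.py <<'E'
from scipy.spatial.transform import Rotation as Ro
def Rt(jaw_deg,tilt=0.0):
    a=np.radians(jaw_deg); y=np.array([np.cos(a),np.sin(a),0]); x=np.array([0,0,-1.]); R=np.c_[x,y,np.cross(x,y)]
    return R@Ro.from_rotvec([0,tilt,0]).as_matrix()
def go(pos,R):
    s=monitor.state(); O=s['orientation']
    d=O.T@(np.array(pos)-s['ee_pos'])*100; w=Ro.from_matrix(O.T@R).as_rotvec()
    print('translation',d.round(2).tolist(),'dr',w.round(4).tolist(),'rows>=',np.linalg.norm(d)/6.25,np.degrees(np.linalg.norm(w))/10.7)
def st():
    s=monitor.state(); print(s['t'],s['ee_pos'].round(4),s['contact_force'].round(2),s['wrist_torque'].round(3),round(s['grip_width']*87.8,1)); print(s['orientation'].round(4))
E
python3 -c "
from h import *
go([.38,-.38,.28],Rt(28.4))"
```

```text
translation [-4.67, -16.64, -28.07] dr [-1.8307, -0.001, 0.0007] rows>= 5.274216930285109 9.802996312048826
```

```bash
python3 -c "
from h import *
go([.46,-.27,.30],Rt(-9.94))"
```

```text
translation [-6.66, -25.47, -38.42] dr [-1.1616, -0.0007, 0.0009] rows>= 7.451584938770388 6.2198199377877765
```

>>> {"name": "send_rows", "arguments": {"plan": [{"translation": [-6.66, -8, -13], "dr": [-0.3, 0, 0], "fingers": 8.78}, {"translation": [-6.66, -18, -27], "dr": [-0.7, 0, 0], "fingers": 8.78}, {"translation": [-6.66, -25.5, -38.4], "dr": [-1.16, 0, 0], "fingers": 8.78}, {"translation": [-6.66, -25.5, -38.4], "dr": [-1.16, 0, 0], "fingers": 8.78}, {"translation": [-6.66, -25.5, -38.4], "dr": [-1.16, 0, 0], "fingers": 8.78}, {"translation": [-6.66, -25.5, -38.4], "dr": [-1.16, 0, 0], "fingers": 8.78}, {"translation": [-6.66, -25.5, -38.4], "dr": [-1.16, 0, 0], "fingers": 8.78}, {"translation": [-6.66, -25.5, -38.4], "dr": [-1.16, 0, 0], "fingers": 8.78}, {"translation": [-6.66, -25.5, -38.4], "dr": [-1.16, 0, 0], "fingers": 8.78}, {"translation": [-6.66, -25.5, -38.4], "dr": [-1.16, 0, 0], "fingers": 8.78}]}}

```text
t: 1.4
ee_pos: [0.4592, -0.27, 0.2997]
orientation: [[-0.001, 0.985, -0.174], [0.001, -0.174, -0.985], [-1.0, -0.001, -0.001]]
contact_force: [0.8, -0.2, 0.1]
grip_width: 1.004
```

```bash
python3 -c "
from h import *
st()
im,p=snap('wrist','w1.png'); import json; json.dump({k:np.array(v).tolist() for k,v in p.items()},open('w1.json','w'))
go([.46,-.27,.30],Rt(-9.94))
go([.5,-.1,.30],Rt(-9.94))
a=cv2.imread('pics/w1.png'); cv2.imwrite('pics/w1x.png',cv2.resize(a,None,fx=1.5,fy=1.5))"
```

```text
1.4 [ 0.4592 -0.27    0.2997] [ 0.8  -0.23  0.05] [-0.069 -0.068 -0.037] 88.1
[[-0.0011  0.9848 -0.1739]
 [ 0.0012 -0.1739 -0.9848]
 [-1.     -0.0013 -0.001 ]]
translation [-0.03, 0.1, -0.05] dr [-0.0023, -0.001, 0.0012] rows>= 0.01808952934812875 0.015116044694480158
translation [-0.01, 1.06, -17.49] dr [-0.0023, -0.001, 0.0012] rows>= 2.803201756358654 0.015116044694480158
```

View pics/w1x.png

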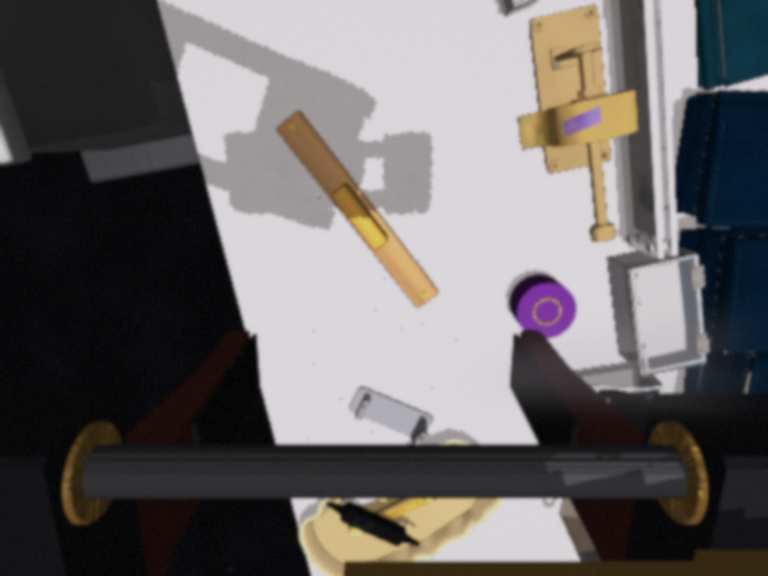

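>>> {"name": "send_rows", "arguments": {"plan": [{"translation": [0, 0.5, -6], "dr": [0, 0, 0], "fingers": 8.78}, {"translation": [0, 1, -12], "dr": [0, 0, 0], "fingers": 8.78}, {"translation": [0, 1, -15], "dr": [0, 0, 0], "fingers": 8.78}, {"translation": [0, 1, -15], "dr": [0, 0, 0], "fingers": 8.78}, {"translation": [0, 1, -15], "dr": [0, 0, 0], "fingers": 8.78}, {"translation": [0, 1, -15], "dr": [0, 0, 0], "fingers": 8.78}]}}

```text
t: 2.2
ee_pos: [0.4947, -0.1258, 0.2998]
orientation: [[-0.001, 0.984, -0.177], [0.001, -0.177, -0.984], [-1.0, -0.001, -0.001]]
contact_force: [0.3, 0.1, 0.3]
grip_width: 0.999
```

```bash
python3 -c "
from h import *
import json
p=json.load(open('w1.json'))
c=lambda a:(np.array(a,float)+.5)/1.5-.5
a=back(p,c([(299,110),(277,128),(438,292),(417,306)]),.012); b=back(p,c([(347,184),(334,193),(387,238),(373,249)]),.034)
for k in (a,b):
  print(k.round(4).tolist(), k.mean(0)); d=k[2:].mean(0)-k[:2].mean(0); print(np.linalg.norm(d), np.degrees(np.arctan2(d[1],d[0])))
st()
im,p=snap('wrist','w2.png'); json.dump({k:np.array(v).tolist() for k,v in p.items()},open('w2.json','w'))
a=cv2.imread('pics/w2.png'); cv2.imwrite('pics/w2x.png',cv2.resize(a,None,fx=1.5,fy=1.5))"
```

```text
[[0.4066, -0.1635, 0.012], [0.3856, -0.1741, 0.012], [0.4963, -0.3377, 0.012], [0.4756, -0.3476, 0.012]] [ 0.44103305 -0.25573749  0.012     ]
0.19572446664901047 -62.67690271371941
[[0.4358, -0.2274, 0.034], [0.424, -0.2327, 0.034], [0.4601, -0.2768, 0.034], [0.4469, -0.284, 0.034]] [ 0.44171221 -0.25521148  0.034     ]
0.055551372982145686 -64.85863559739013
2.2 [ 0.4947 -0.1258  0.2998] [0.26 0.07 0.27] [-0.084 -0.057  0.022] 87.7
[[-1.200e-03  9.842e-01 -1.769e-01]
 [ 1.100e-03 -1.769e-01 -9.842e-01]
 [-1.000e+00 -1.400e-03 -8.000e-04]]
```

View pics/w2x.png

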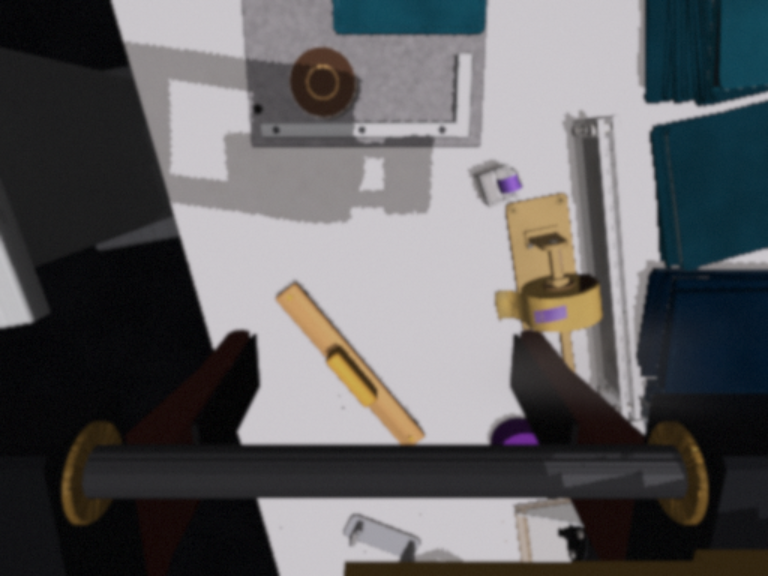

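>>> {"name": "send_rows", "arguments": {"plan": [{"translation": [0, 0, -6], "dr": [0, 0, 0], "fingers": 8.78}, {"translation": [0, 0, -12], "dr": [0, 0, 0], "fingers": 8.78}, {"translation": [0, 0, -17], "dr": [0, 0, 0], "fingers": 8.78}, {"translation": [0, 0, -17], "dr": [0, 0, 0], "fingers": 8.78}, {"translation": [0, 0, -17], "dr": [0, 0, 0], "fingers": 8.78}, {"translation": [0, 0, -17], "dr": [0, 0, 0], "fingers": 8.78}]}}

```text
t: 3.0
ee_pos: [0.5247, 0.0403, 0.2999]
orientation: [[-0.001, 0.984, -0.179], [0.001, -0.179, -0.984], [-1.0, -0.001, -0.001]]
contact_force: [0.3, 0.2, 0.5]
grip_width: 1.002
```

```bash
python3 -c "
from h import *
import json
st()
im,p=snap('wrist','w3.png'); json.dump({k:np.array(v).tolist() for k,v in p.items()},open('w3.json','w'))
a=cv2.imread('pics/w3.png'); cv2.imwrite('pics/w3x.png',cv2.resize(a,None,fx=1.5,fy=1.5))"
```

```text
3.0 [0.5247 0.0403 0.2999] [0.26 0.21 0.53] [-0.019 -0.119  0.04 ] 88.0
[[-1.400e-03  9.839e-01 -1.786e-01]
 [ 9.000e-04 -1.786e-01 -9.839e-01]
 [-1.000e+00 -1.500e-03 -7.000e-04]]
```

View pics/w3x.png

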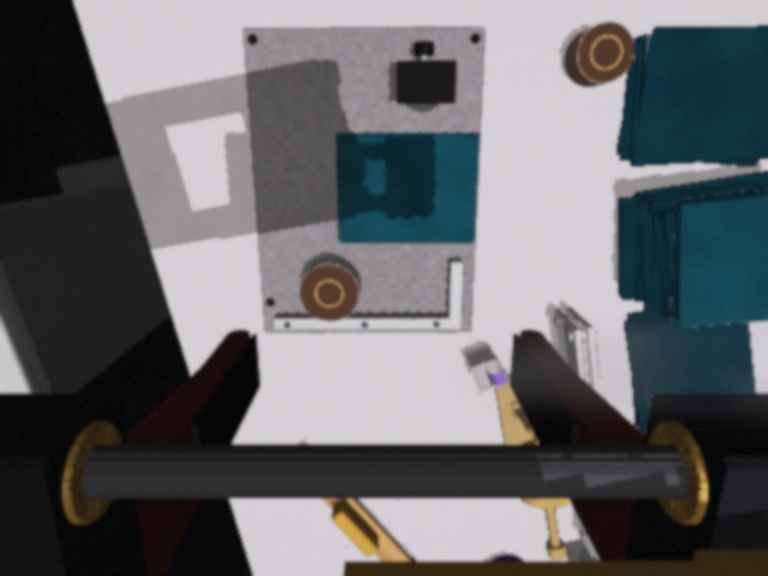

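```bash
cat > m2.py <<'E'
from h import *
import json,m
from m import b2w,w2b,cor
from scipy.optimize import least_squares
p3=json.load(open('w3.json')); p2=json.load(open('w2.json'))
c=lambda a:(np.array(a,float)+.5)/1.5-.5
uv=c([(485,27),(471,331),(266,332),(244,27)])
f=lambda q:(proj(p3,b2w(q,cor,.006))-uv).ravel()
r=least_squares(f,[.5,0,0.0]); q=r.x; print('board w3',q,r.fun.round(2))
roll=back(p3,c([(329,293)]),.036); print('roll',roll,w2b(q,roll)*1000)
roll=back(p2,c([(322,81)]),.036); print('roll w2',roll,w2b(q,roll)*1000)
uvp=c([(456,60.5),(456,103),(398,104),(397,61)])
P=np.array([[.022,.1],[.022,.07],[-.022,.07],[-.022,.1]])
g=lambda x:(proj(p3,b2w(q,P+x[1:],x[0]))-uvp).ravel()
r=least_squares(g,[.06,0,0]); print('pad',r.x,r.fun.round(2))
print('cover',w2b(q,back(p3,c([(337,133),(479,133),(474,242),(339,242)]),.014))*1000)
E
python3 m2.py | tail -8
python3 - <<'E'
import cv2
a=cv2.imread('pics/w3.png'); cv2.imwrite('pics/w3c.png',cv2.resize(a[10:80,240:330],None,fx=8,fy=8,interpolation=cv2.INTER_CUBIC))
E
```

```text
board w3 [ 0.56113838  0.06284147 -0.17563973] [ 1.17 -0.86  0.87  1.11 -1.    0.77 -1.06 -0.29]
roll [[ 0.46830556 -0.00443952  0.036     ]] [[-79.64803704 -82.46730438]]
roll w2 [[ 0.46801994 -0.00358714  0.036     ]] [[-80.078205   -81.67794324]]
pad [0.04324854 0.00010131 0.00023164] [ 0.48  0.13 -0.46  0.24 -0.41 -0.3   0.36 -0.07]
cover [[-71.06827763  49.12488276]
 [ 46.30842457  48.77397852]
 [ 46.29131303 -42.86744785]
 [-71.92684426 -42.5439779 ]]
```

View pics/w3c.png

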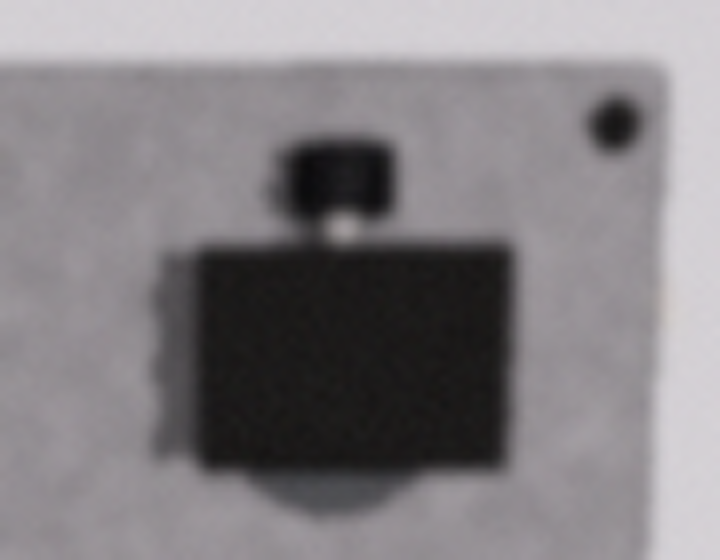

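```bash
python3 -c "
from h import *
go([.4677,-.0032,.08],Rt(-10.0)); go([.4677,-.0032,.036],Rt(-10.0))"
```

```text
translation [21.99, -4.8, 5.32] dr [-0.0051, -0.0007, 0.0014] rows>= 3.7011011313020763 0.028668496236661678
translation [26.39, -4.8, 5.32] dr [-0.0051, -0.0007, 0.0014] rows>= 4.375833559049851 0.028668496236661678
```

>>> {"name": "send_rows", "arguments": {"plan": [{"translation": [5, -2.5, 3], "dr": [0, 0, 0], "fingers": 8.78}, {"translation": [10, -4.8, 5.3], "dr": [0, 0, 0], "fingers": 8.78}, {"translation": [15, -4.8, 5.3], "dr": [0, -0.001, 0.001], "fingers": 8.78}, {"translation": [19, -4.8, 5.3], "dr": [0, -0.001, 0.001], "fingers": 8.78}, {"translation": [22, -4.8, 5.3], "dr": [0, -0.001, 0.001], "fingers": 8.78}, {"translation": [22, -4.8, 5.3], "dr": [0, -0.001, 0.001], "fingers": 8.78}, {"translation": [22, -4.8, 5.3], "dr": [0, -0.001, 0.001], "fingers": 8.78}, {"translation": [22, -4.8, 5.3], "dr": [0, -0.001, 0.001], "fingers": 8.78}]}}

```text
t: 4.05
ee_pos: [0.4688, -0.0033, 0.0813]
orientation: [[0.002, 0.984, -0.179], [-0.0, -0.179, -0.984], [-1.0, 0.002, -0.0]]
contact_force: [0.6, -0.2, 0.6]
grip_width: 1.001
```

```bash
python3 -c "
from h import *
st()
go([.4677,-.0032,.036],Rt(-10.0))
im,p=snap('wrist','w4.png')
im,p=snap('scene','s4.png')
a=cv2.imread('pics/w4.png'); b=cv2.imread('pics/s4.png');cv2.imwrite('pics/w4x.png',np.hstack([cv2.resize(a,(400,300)),cv2.resize(b[130:250,180:340],(400,300))]))"
```

```text
4.05 [ 0.4688 -0.0033  0.0813] [ 0.58 -0.15  0.57] [-0.075 -0.052 -0.038] 87.9
[[ 2.200e-03  9.838e-01 -1.791e-01]
 [-3.000e-04 -1.791e-01 -9.838e-01]
 [-1.000e+00  2.200e-03 -1.000e-04]]
translation [4.53, -0.12, 0.01] dr [-0.0055, -0.0001, -0.0022] rows>= 0.7248517129294484 0.031677904789476276
```

View pics/w4x.png

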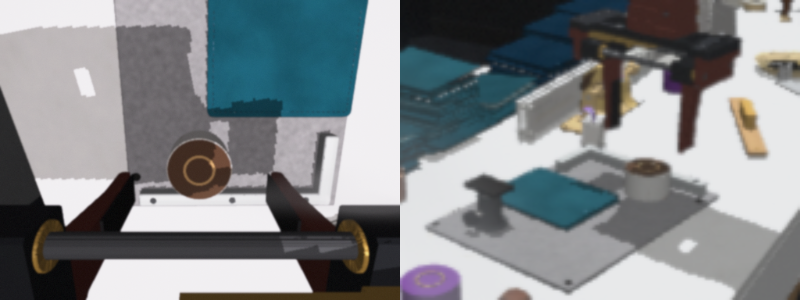

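```bash
python3 -c "
from h import *
import json
s=monitor.state()
for n in ('scene','wrist'):
  p=eyes.camera_params(n); e=s['ee_pos']; O=s['orientation']
  for X in (e, e+.011*O[:,0]+.044*O[:,1], e+.011*O[:,0]-.044*O[:,1],[.4677,-.0032,.036]): print(n,proj(p,X))
b=cv2.imread('pics/s4.png');cv2.imwrite('pics/s4x.png',cv2.resize(b[100:260,170:370],None,fx=4,fy=4))
a=cv2.imread('pics/w4.png');cv2.imwrite('pics/w4y.png',cv2.resize(a,None,fx=1.5,fy=1.5))
"
```

```text
scene [[278.80860985 181.67066305]]
scene [[265.83119369 181.48199959]]
scene [[292.11793665 189.59552498]]
scene [[278.42471063 196.93531868]]
wrist [[255.58379629 248.91290437]]
wrist [[340.20872483 239.48781444]]
wrist [[171.00513773 239.35659309]]
wrist [[254.19086617 216.46739529]]
```

View pics/s4x.png

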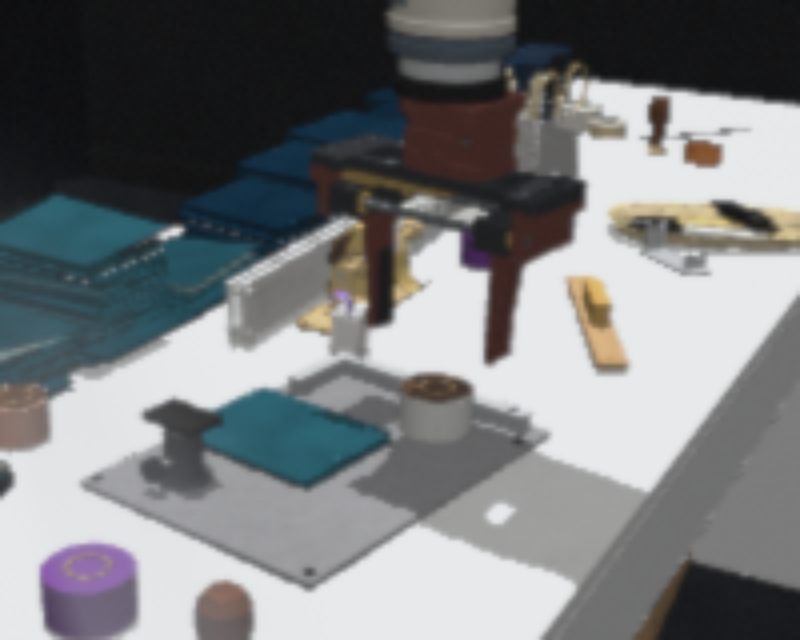

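View pics/w4y.png

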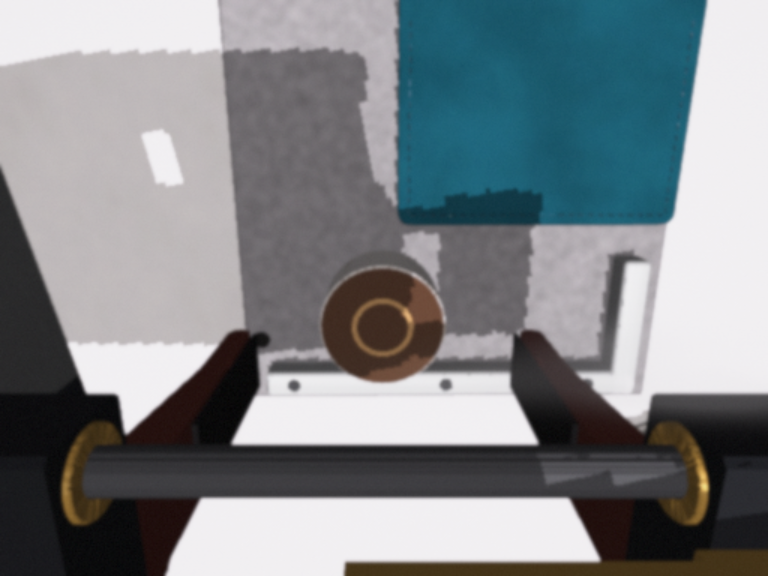

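>>> {"name": "send_rows", "arguments": {"plan": [{"translation": [2.5, -0.1, 0], "dr": [-0.003, 0, -0.002], "fingers": 8.78}, {"translation": [4.5, -0.1, 0], "dr": [-0.003, 0, -0.002], "fingers": 8.78}, {"translation": [4.5, -0.1, 0], "dr": [-0.003, 0, -0.002], "fingers": 8.0}, {"translation": [4.5, -0.1, 0], "dr": [-0.003, 0, -0.002], "fingers": 7.0}, {"translation": [4.5, -0.1, 0], "dr": [-0.003, 0, -0.002], "fingers": 6.0}, {"translation": [4.5, -0.1, 0], "dr": [-0.003, 0, -0.002], "fingers": 5.5}, {"translation": [4.5, -0.1, 0], "dr": [-0.003, 0, -0.002], "fingers": 5.2}, {"translation": [4.5, -0.1, 0], "dr": [-0.003, 0, -0.002], "fingers": 4.9}, {"translation": [4.5, -0.1, 0], "dr": [-0.003, 0, -0.002], "fingers": 4.8}], "grip_force": 3}}

```text
t: 5.28
ee_pos: [0.4678, -0.003, 0.0363]
orientation: [[0.0, 0.984, -0.176], [0.0, -0.176, -0.984], [-1.0, 0.0, -0.0]]
contact_force: [-0.4, 0.3, 5.3]
grip_width: 0.587
```

```bash
python3 -c "
from h import *
import m
st()
q=[.5597,.0635,-.1746]
print(m.w2b(np.array(q),monitor.state()['ee_pos'][None])*1000)
im,p=snap('wrist','w5.png')
im,p=snap('scene','s5.png')
a=cv2.imread('pics/w5.png'); b=cv2.imread('pics/s5.png');cv2.imwrite('pics/w5x.png',np.hstack([cv2.resize(a,(400,300)),cv2.resize(b[130:250,180:340],(400,300))]))" | tail -6
```

```text
[186.69163873 267.36229291]]
5.275 [ 0.4678 -0.003   0.0363] [-0.4   0.32  5.33] [-0.012 -0.033  0.007] 51.5
[[ 2.000e-04  9.844e-01 -1.759e-01]
 [ 1.000e-04 -1.759e-01 -9.844e-01]
 [-1.000e+00  2.000e-04 -1.000e-04]]
[[-78.92827286 -81.42070982]]
```

View pics/w5x.png

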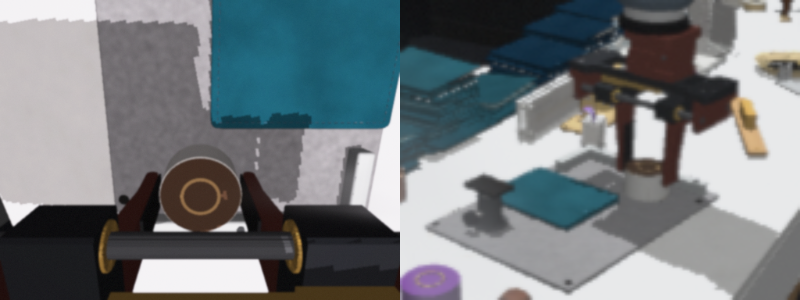

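>>> {"name": "send_rows", "arguments": {"plan": [{"translation": [0, 0, 0.2], "dr": [0, 0, 0], "fingers": 4.8}, {"translation": [0, 0.7, 0.35], "dr": [0, 0, 0], "fingers": 4.8}, {"translation": [0, 1.7, 0.35], "dr": [0, 0, 0], "fingers": 4.8}, {"translation": [0, 2.7, 0.35], "dr": [0, 0, 0], "fingers": 4.8}, {"translation": [0, 3.7, 0.35], "dr": [0, 0, 0], "fingers": 4.8}, {"translation": [0, 4.7, 0.35], "dr": [0, 0, 0], "fingers": 4.8}, {"translation": [0, 5.7, 0.35], "dr": [0, 0, 0], "fingers": 4.8}, {"translation": [0, 6.7, 0.35], "dr": [0, 0, 0], "fingers": 4.8}, {"translation": [0, 7.2, 0.35], "dr": [0, 0, 0], "fingers": 4.8}, {"translation": [0, 7.2, 0.35], "dr": [0, 0, 0], "fingers": 4.8}]}}

```text
t: 6.62
ee_pos: [0.5384, -0.0191, 0.0363]
orientation: [[0.0, 0.984, -0.176], [0.0, -0.176, -0.984], [-1.0, 0.0, -0.0]]
contact_force: [0.4, -0.5, -0.9]
grip_width: 0.591
```

```bash
python3 -c "
from h import *
import m
st()
q=[.5597,.0635,-.1746]
print(m.w2b(np.array(q),monitor.state()['ee_pos'][None])*1000)
im,p=snap('wrist','w6.png')
im,p=snap('scene','s6.png')
a=cv2.imread('pics/w6.png'); b=cv2.imread('pics/s6.png');cv2.imwrite('pics/w6x.png',np.hstack([cv2.resize(a,(400,300)),cv2.resize(b[130:250,180:340],(400,300))]))" | tail -6
```

```text
[186.69163873 267.36229291]]
6.625 [ 0.5384 -0.0191  0.0363] [ 0.38 -0.5  -0.87] [ 0.001 -0.075  0.012] 51.9
[[ 5.000e-04  9.844e-01 -1.759e-01]
 [ 0.000e+00 -1.759e-01 -9.844e-01]
 [-1.000e+00  5.000e-04 -1.000e-04]]
[[ -6.60007286 -85.08329364]]
```

View pics/w6x.png

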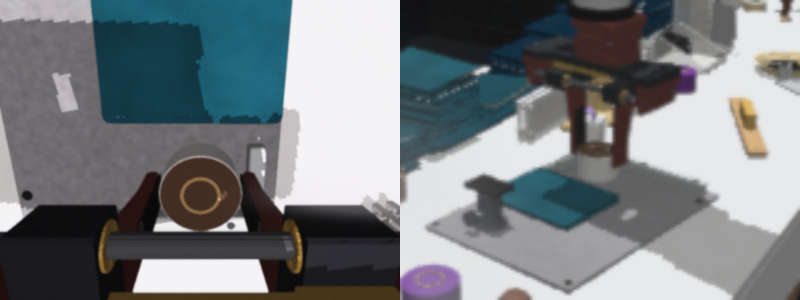

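>>> {"name": "send_rows", "arguments": {"plan": [{"translation": [0, 0.3, 0], "dr": [0, 0, 0], "fingers": 4.8}, {"translation": [0, 0.6, 0.05], "dr": [0, 0, 0], "fingers": 4.8}, {"translation": [0, 0.75, 0.1], "dr": [0, 0, 0], "fingers": 4.8}, {"translation": [0, 0.75, 0.1], "dr": [0, 0, 0], "fingers": 4.8}]}}

```text
t: 7.22
ee_pos: [0.5447, -0.0211, 0.0362]
orientation: [[-0.001, 0.984, -0.176], [0.0, -0.176, -0.984], [-1.0, -0.001, -0.0]]
contact_force: [-1.9, 5.4, 2.4]
grip_width: 0.598
```

```bash
python3 -c "
from h import *
st()
im,p=snap('wrist','w7.png')
a=cv2.imread('pics/w7.png'); cv2.imwrite('pics/w7x.png',cv2.resize(a,None,fx=1.5,fy=1.5))" | tail -6
```

```text
7.225 [ 0.5447 -0.0211  0.0362] [-1.88  5.42  2.38] [ 0.725  0.291 -0.047] 52.5
[[-7.000e-04  9.844e-01 -1.760e-01]
 [ 4.000e-04 -1.760e-01 -9.844e-01]
 [-1.000e+00 -8.000e-04 -3.000e-04]]
```

View pics/w7x.png

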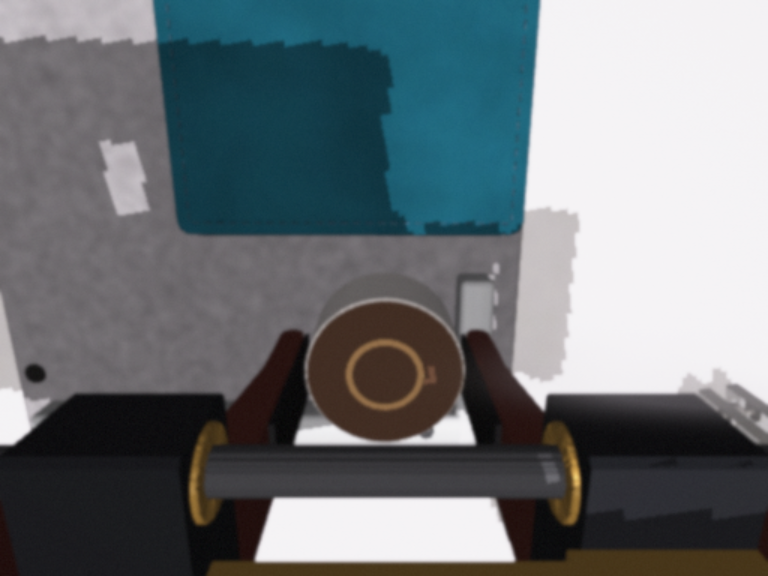

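>>> {"name": "send_rows", "arguments": {"plan": [{"translation": [0, 0.1, -0.05], "dr": [0, 0, 0], "fingers": 4.8}, {"translation": [0, 0.2, -0.05], "dr": [0, 0, 0], "fingers": 4.8}, {"translation": [0, 0.2, -0.05], "dr": [0, 0, 0], "fingers": 4.8}]}}

```text
t: 7.65
ee_pos: [0.5452, -0.021, 0.0357]
orientation: [[-0.004, 0.984, -0.176], [0.0, -0.176, -0.984], [-1.0, -0.004, 0.0]]
contact_force: [-5.2, 1.4, 1.9]
grip_width: 0.594
```

```bash
python3 -c "
from h import *
st()"
```

```text
7.65 [ 0.5452 -0.021   0.0357] [-5.17  1.4   1.88] [0.388 1.004 0.009] 52.1
[[-4.000e-03  9.844e-01 -1.759e-01]
 [ 4.000e-04 -1.759e-01 -9.844e-01]
 [-1.000e+00 -4.000e-03  3.000e-04]]
```

>>> {"name": "send_rows", "arguments": {"plan": [{"translation": [0, -0.1, 0], "dr": [0, 0, 0], "fingers": 4.8}, {"translation": [0, -0.1, 0], "dr": [0, 0, 0], "fingers": 5.4}, {"translation": [0, -0.1, 0], "dr": [0, 0, 0], "fingers": 6.5}, {"translation": [0, -0.1, 0], "dr": [0, 0, 0], "fingers": 7.5}, {"translation": [-1, -0.1, 0], "dr": [0, 0, 0], "fingers": 7.5}, {"translation": [-4, -0.1, 0], "dr": [0, 0, 0], "fingers": 7.5}, {"translation": [-9, -0.1, 0], "dr": [0, 0, 0], "fingers": 7.5}, {"translation": [-14, -0.1, 0], "dr": [0, 0, 0], "fingers": 7.5}, {"translation": [-18, -0.1, 0], "dr": [0, 0, 0], "fingers": 7.5}, {"translation": [-18, -0.1, 0], "dr": [0, 0, 0], "fingers": 7.5}]}}

```text
t: 8.9
ee_pos: [0.547, -0.021, 0.2198]
orientation: [[0.003, 0.984, -0.176], [-0.0, -0.176, -0.984], [-1.0, 0.003, -0.001]]
contact_force: [-0.3, 0.1, -0.2]
grip_width: 0.854
```

```bash
python3 -c "
from h import *
st()
import json
im,p=snap('wrist','w8.png'); json.dump({k:np.array(v).tolist() for k,v in p.items()},open('w8.json','w'))
a=cv2.imread('pics/w8.png'); cv2.imwrite('pics/w8x.png',cv2.resize(a,None,fx=1.5,fy=1.5))
go([.4413,-.2555,.16],Rt(26.6))"
```

```text
8.9 [ 0.547  -0.021   0.2198] [-0.32  0.1  -0.18] [-0.045 -0.11   0.016] 75.0
[[ 3.400e-03  9.844e-01 -1.758e-01]
 [-1.000e-04 -1.758e-01 -9.844e-01]
 [-1.000e+00  3.400e-03 -5.000e-04]]
translation [5.76, -6.15, 24.93] dr [-0.641, -0.0002, 0.0003] rows>= 4.209816702124754 3.432364994360105
```

View pics/w8x.png

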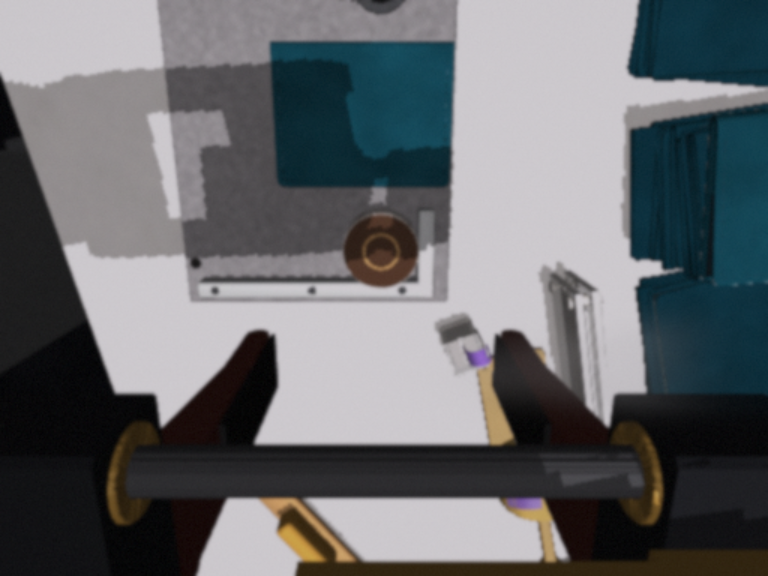

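```bash
python3 -c "
from h import *
import json
p=json.load(open('w8.json')); print(back(p,[(381.5/1.5-.5,252.5/1.5-.5)],.036))
go([.441,-.29,.16],Rt(27.5))"
```

```text
[[ 0.54557716 -0.02112116  0.036     ]]
translation [5.76, -5.57, 28.33] dr [-0.6567, -0.0002, 0.0003] rows>= 4.710256954095614 3.5164771319824633
```

```bash
python3 -c "
from h import *
go([.441,-.2553,.11],Rt(27.5))"
```

```text
translation [10.76, -6.18, 24.91] dr [-0.6567, -0.0002, 0.0003] rows>= 4.452964317614683 3.5164771319824633
```

>>> {"name": "send_rows", "arguments": {"plan": [{"translation": [0, -1.5, 6], "dr": [-0.16, 0, 0], "fingers": 7.5}, {"translation": [2, -3, 12], "dr": [-0.32, 0, 0], "fingers": 6.5}, {"translation": [5, -4.5, 18], "dr": [-0.5, 0, 0], "fingers": 5.5}, {"translation": [8.5, -6, 24], "dr": [-0.65, 0, 0], "fingers": 5}, {"translation": [10.8, -6.2, 24.9], "dr": [-0.657, 0, 0], "fingers": 5}, {"translation": [10.8, -6.2, 24.9], "dr": [-0.657, 0, 0], "fingers": 5}, {"translation": [10.8, -6.2, 24.9], "dr": [-0.657, 0, 0], "fingers": 5}, {"translation": [10.8, -6.2, 24.9], "dr": [-0.657, 0, 0], "fingers": 5}]}}

```text
t: 9.95
ee_pos: [0.4418, -0.2545, 0.1104]
orientation: [[0.001, 0.886, 0.463], [-0.001, 0.463, -0.886], [-1.0, 0.001, 0.001]]
contact_force: [0.4, -0.3, 0.7]
grip_width: 0.572
```

```bash
python3 -c "
from h import *
st()
import json
im,p=snap('wrist','w9.png'); json.dump({k:np.array(v).tolist() for k,v in p.items()},open('w9.json','w'))
a=cv2.imread('pics/w9.png'); cv2.imwrite('pics/w9x.png',cv2.resize(a,None,fx=1.5,fy=1.5))"
```

```text
9.95 [ 0.4418 -0.2545  0.1104] [ 0.41 -0.31  0.68] [ 0.001 -0.143 -0.037] 50.2
[[ 9.000e-04  8.863e-01  4.632e-01]
 [-5.000e-04  4.632e-01 -8.863e-01]
 [-1.000e+00  6.000e-04  9.000e-04]]
```

View pics/w9x.png

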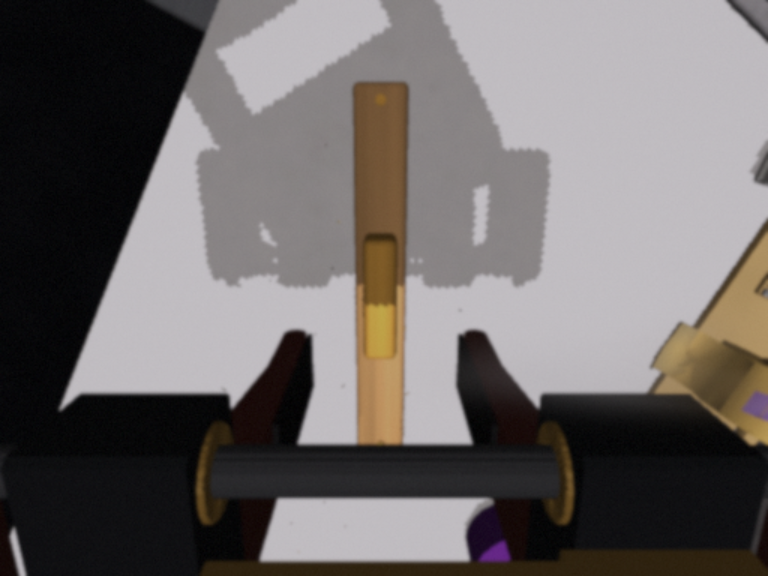

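```bash
python3 -c "
from h import *
import json
p=json.load(open('w9.json')); s=monitor.state()
c=lambda a:(np.array(a,float)+.5)/1.5-.5
r=back(p,c([(363.5,235),(397,235),(397,358),(364,358)]),.034); e=back(p,c([(353,83),(408,83),(358,443),(403,443)]),.012)
for k in (r,e): print(((k-s['ee_pos'])@s['orientation']*1000).round(1).tolist(), k.mean(0))
e2=e; d=e[2:].mean(0)-e[:2].mean(0); print(np.degrees(np.arctan2(d[1],d[0])))
c0=r.mean(0); 
"
```

```text
[[76.5, -9.6, -31.4], [76.5, 5.6, -31.4], [76.5, 6.1, 29.3], [76.5, -10.0, 29.3]] [ 0.43969604 -0.25454835  0.034     ]
[[98.4, -14.6, -98.0], [98.4, 10.7, -98.1], [98.6, -14.8, 91.2], [98.6, 10.4, 91.2]] [ 0.4385126  -0.25248722  0.012     ]
-62.47999336673347
```

>>> {"name": "send_rows", "arguments": {"plan": [{"translation": [3, -0.2, 0], "dr": [0, 0, 0], "fingers": 5}, {"translation": [6, -0.2, 0], "dr": [0, 0, 0], "fingers": 5}, {"translation": [8, -0.2, 0], "dr": [0, 0, 0], "fingers": 5}, {"translation": [8.3, -0.2, 0], "dr": [0, 0, 0], "fingers": 5}, {"translation": [8.3, -0.2, 0], "dr": [0, 0, 0], "fingers": 3}, {"translation": [8.3, -0.2, 0], "dr": [0, 0, 0], "fingers": 2}, {"translation": [8.3, -0.2, 0], "dr": [0, 0, 0], "fingers": 1.4}, {"translation": [8.3, -0.2, 0], "dr": [0, 0, 0], "fingers": 1.0}, {"translation": [8.3, -0.2, 0], "dr": [0, 0, 0], "fingers": 1.0}, {"translation": [8.3, -0.2, 0], "dr": [0, 0, 0], "fingers": 1.0}], "grip_force": 20}}

```text
t: 11.25
ee_pos: [0.4404, -0.2557, 0.028]
orientation: [[0.002, 0.886, 0.463], [-0.001, 0.463, -0.886], [-1.0, 0.001, 0.002]]
contact_force: [-0.5, 0.5, 5.8]
grip_width: 0.183
```

```bash
python3 -c "
from h import *
st()"
```

```text
11.25 [ 0.4404 -0.2557  0.028 ] [-0.49  0.51  5.84] [ 0.077 -0.032  0.046] 16.0
[[ 0.0017  0.8861  0.4634]
 [-0.001   0.4634 -0.8861]
 [-1.      0.001   0.0016]]
```

```bash
cat >> h.py <<'E'
BO=np.array([.5598,.0629]); JA=-10.05
def place(zc,tilt,off=(0,0)):
    R=Rt(JA,tilt); a=np.radians(JA)
    o=BO+np.array([np.cos(a)*off[0]-np.sin(a)*off[1],np.sin(a)*off[0]+np.cos(a)*off[1]])
    pos=np.r_[o,zc]-.028*R[:,0]; print(pos.round(4)); go(pos,R)
E
python3 -c "
from h import *
place(.12,.09)"
```

```text
[0.5594 0.0604 0.1479]
translation [-12.0, 25.2, -22.48] dr [0.6569, 0.088, 0.0281] rows>= 5.734204953851737 3.5518955592576336
```

>>> {"name": "send_rows", "arguments": {"plan": [{"translation": [-1, 0, 0], "dr": [0, 0, 0], "fingers": 1.0}, {"translation": [-4, 0, 0], "dr": [0, 0, 0], "fingers": 1.0}, {"translation": [-8, 0, 0], "dr": [0, 0, 0], "fingers": 1.0}, {"translation": [-12, 0, 0], "dr": [0, 0, 0], "fingers": 1.0}, {"translation": [-12, 0, 0], "dr": [0, 0, 0], "fingers": 1.0}], "grip_force": 20}}

```text
t: 11.88
ee_pos: [0.4418, -0.2566, 0.151]
orientation: [[0.007, 0.886, 0.463], [-0.004, 0.463, -0.886], [-1.0, 0.004, 0.007]]
contact_force: [-0.1, 0.3, -1.3]
grip_width: 0.181
```

```bash
python3 -c "
from h import *
st()
im,p=snap('wrist','w10.png')
a=cv2.imread('pics/w10.png'); cv2.imwrite('pics/w10x.png',cv2.resize(a,None,fx=1.2,fy=1.2))
place(.12,.09)"
```

```text
11.875 [ 0.4418 -0.2566  0.151 ] [-0.09  0.27 -1.3 ] [-0.004 -0.159 -0.03 ] 15.9
[[ 0.0068  0.8862  0.4632]
 [-0.0042  0.4633 -0.8862]
 [-1.      0.0041  0.0068]]
[0.5594 0.0604 0.1479]
translation [0.1, 25.17, -22.54] dr [0.6568, 0.0899, 0.0258] rows>= 5.405898055853551 3.552457158311418
```

View pics/w10x.png

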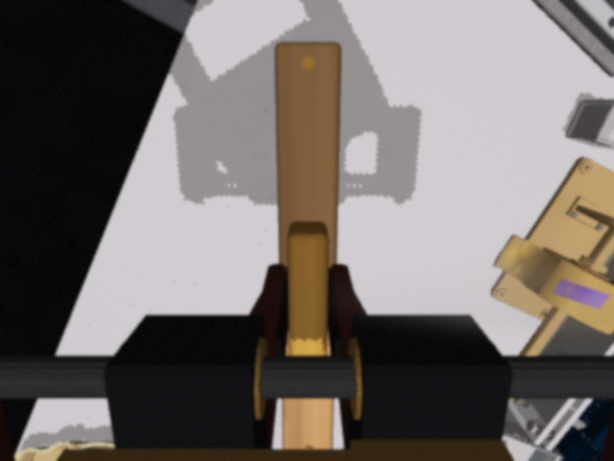

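>>> {"name": "send_rows", "arguments": {"plan": [{"translation": [0, 3, -2.7], "dr": [0.08, 0.011, 0.003], "fingers": 1.0}, {"translation": [0, 7, -6.3], "dr": [0.2, 0.027, 0.008], "fingers": 1.0}, {"translation": [0, 11, -9.8], "dr": [0.31, 0.042, 0.012], "fingers": 1.0}, {"translation": [0, 15, -13.4], "dr": [0.42, 0.058, 0.017], "fingers": 1.0}, {"translation": [0, 19, -17], "dr": [0.53, 0.073, 0.021], "fingers": 1.0}, {"translation": [0, 23, -20.6], "dr": [0.62, 0.085, 0.025], "fingers": 1.0}, {"translation": [0.1, 25.2, -22.5], "dr": [0.657, 0.09, 0.026], "fingers": 1.0}, {"translation": [0.1, 25.2, -22.5], "dr": [0.657, 0.09, 0.026], "fingers": 1.0}, {"translation": [0.1, 25.2, -22.5], "dr": [0.657, 0.09, 0.026], "fingers": 1.0}, {"translation": [0.1, 25.2, -22.5], "dr": [0.657, 0.09, 0.026], "fingers": 1.0}]}}

```text
t: 13.18
ee_pos: [0.5591, 0.0592, 0.1474]
orientation: [[0.015, 0.984, -0.175], [0.088, -0.176, -0.98], [-0.996, -0.001, -0.09]]
contact_force: [-0.3, -0.4, -1.7]
grip_width: 0.18
```

```bash
python3 -c "
from h import *
st()
im,p=snap('scene','s11.png')
a=cv2.imread('pics/s11.png'); cv2.imwrite('pics/s11x.png',cv2.resize(a[100:260,170:370],None,fx=4,fy=4,interpolation=cv2.INTER_CUBIC))
im,p=snap('wrist','w11.png')
a=cv2.imread('pics/w11.png'); cv2.imwrite('pics/w11x.png',cv2.resize(a,None,fx=1.5,fy=1.5))
place(.12,.09);place(.06,.09)"
```

```text
13.175 [0.5591 0.0592 0.1474] [-0.26 -0.38 -1.68] [-0.133  0.003  0.008] 15.8
[[ 0.0147  0.9845 -0.175 ]
 [ 0.0883 -0.1756 -0.9805]
 [-0.996  -0.0011 -0.0896]]
[0.5594 0.0604 0.1479]
translation [-0.0, -0.03, -0.11] dr [-0.0014, 0.0, 0.0002] rows>= 0.018307670772776837 0.007343894921196147
[0.5594 0.0604 0.0879]
translation [5.97, -0.03, 0.43] dr [-0.0014, 0.0, 0.0002] rows>= 0.9581769106005342 0.007343894921196147
```

View pics/s11x.png

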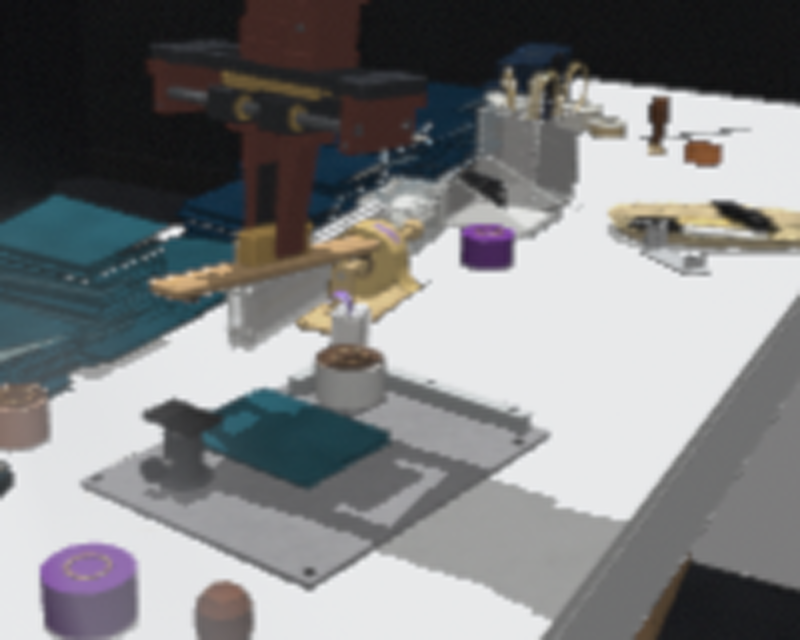

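View pics/w11x.png

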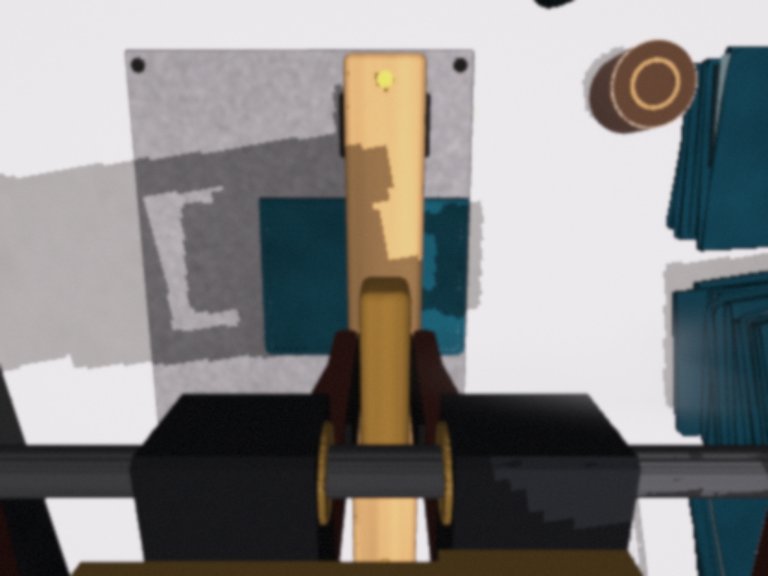

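```bash
python3 -c "
from h import *
s=monitor.state();O=s['orientation'];e=s['ee_pos']
pw=eyes.camera_params('wrist');ps=eyes.camera_params('scene')
for X in ([.016,-.013,-.1],[.016,.013,-.1],[.016,-.013,.1],[.016,.013,.1]):
  W=e+O@np.array(X); print((proj(pw,W)+.5)*1.5,(proj(ps,W)-[170,100]+.5)*4)
"
```

```text
[[341.34838381  48.71656728]] [[176.95146056 291.63203387]]
[[427.26527339  48.80772128]] [[146.40059611 281.86890972]]
[[352.34526706 578.98671813]] [[380.87427608 242.45947303]]
[[415.76288622 579.02314399]] [[351.95226022 234.88640289]]
```

```bash
python3 -c "
from h import *
place(.053,.09,(0,.002))"
```

```text
[0.5597 0.0624 0.0809]
translation [6.69, -0.03, 0.29] dr [-0.0014, 0.0, 0.0002] rows>= 1.0711627778223118 0.007343894921196147
```

>>> {"name": "send_rows", "arguments": {"plan": [{"translation": [2, 0, 0], "dr": [0, 0, 0], "fingers": 1.0}, {"translation": [4, 0, 0.2], "dr": [0, 0, 0], "fingers": 1.0}, {"translation": [5.5, 0, 0.3], "dr": [0, 0, 0], "fingers": 1.0}, {"translation": [6.5, 0, 0.3], "dr": [0, 0, 0], "fingers": 1.0}, {"translation": [6.7, 0, 0.3], "dr": [0, 0, 0], "fingers": 1.0}, {"translation": [6.7, 0, 0.3], "dr": [0, 0, 0], "fingers": 1.0}, {"translation": [6.7, 0, 0.3], "dr": [0, 0, 0], "fingers": 1.0}]}}

```text
t: 14.15
ee_pos: [0.5604, 0.0623, 0.0813]
orientation: [[0.017, 0.984, -0.175], [0.089, -0.176, -0.98], [-0.996, 0.001, -0.09]]
contact_force: [-0.6, 1.0, -2.2]
grip_width: 0.183
```

```bash
python3 -c "
from h import *
st()
im,p=snap('scene','s12.png')
a=cv2.imread('pics/s12.png'); cv2.imwrite('pics/s12x.png',cv2.resize(a[150:240,190:310],None,fx=6.5,fy=6.5,interpolation=cv2.INTER_CUBIC))
place(.053,.09,(0,.002));place(.047,.09,(0,.002))"
```

```text
14.15 [0.5604 0.0623 0.0813] [-0.63  1.   -2.15] [-0.117 -0.061 -0.008] 16.0
[[ 1.650e-02  9.844e-01 -1.750e-01]
 [ 8.850e-02 -1.758e-01 -9.804e-01]
 [-9.959e-01  7.000e-04 -9.010e-02]]
[0.5597 0.0624 0.0809]
translation [0.04, -0.07, 0.01] dr [-0.0013, -0.0002, -0.0008] rows>= 0.012473205006545815 0.008234437955805904
[0.5597 0.0624 0.0749]
translation [0.64, -0.07, 0.06] dr [-0.0013, -0.0002, -0.0008] rows>= 0.10315679176160042 0.008234437955805904
```

View pics/s12x.png

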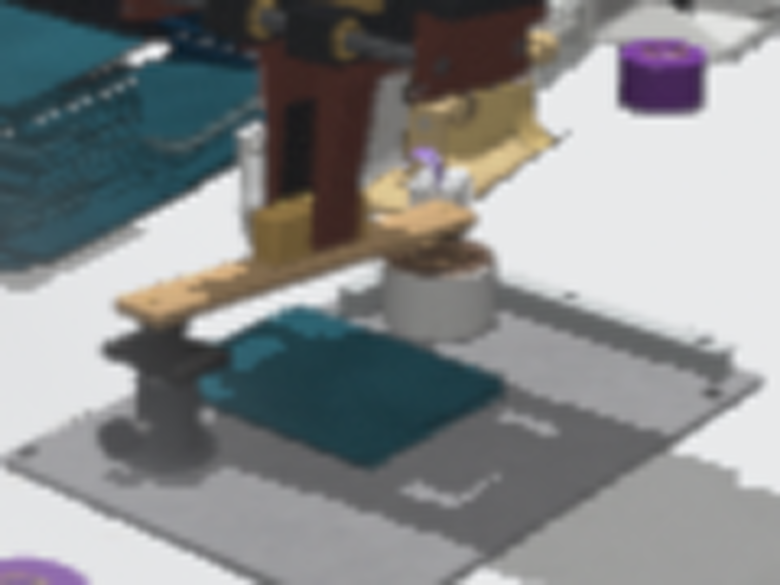

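>>> {"name": "send_rows", "arguments": {"plan": [{"translation": [0.2, 0, 0], "dr": [0, 0, 0], "fingers": 1.0}, {"translation": [0.4, -0.05, 0.03], "dr": [0, 0, 0], "fingers": 1.0}, {"translation": [0.5, -0.05, 0.05], "dr": [0, 0, 0], "fingers": 1.0}, {"translation": [0.5, -0.05, 0.05], "dr": [0, 0, 0], "fingers": 1.0}]}}

```text
t: 14.7
ee_pos: [0.5598, 0.0623, 0.0762]
orientation: [[0.016, 0.984, -0.175], [0.089, -0.176, -0.98], [-0.996, 0.0, -0.09]]
contact_force: [-0.0, -0.2, -1.7]
grip_width: 0.177
```

```bash
python3 -c "
from h import *
st()
place(.047,.09,(0,.002));place(.044,.09,(0,.002))"
```

```text
14.7 [0.5598 0.0623 0.0762] [-0.04 -0.25 -1.74] [-0.147 -0.075  0.01 ] 15.6
[[ 1.630e-02  9.844e-01 -1.750e-01]
 [ 8.850e-02 -1.758e-01 -9.804e-01]
 [-9.959e-01  5.000e-04 -9.000e-02]]
[0.5597 0.0624 0.0749]
translation [0.13, -0.01, 0.01] dr [-0.0012, -0.0001, -0.0006] rows>= 0.020395453174372465 0.007316077815151062
[0.5597 0.0624 0.0719]
translation [0.43, -0.01, 0.03] dr [-0.0012, -0.0001, -0.0006] rows>= 0.06836563994637779 0.007316077815151062
```

>>> {"name": "send_rows", "arguments": {"plan": [{"translation": [0.1, 0, 0], "dr": [0, 0, 0], "fingers": 1.0}, {"translation": [0.2, 0, 0], "dr": [0, 0, 0], "fingers": 1.0}, {"translation": [0.2, 0, 0], "dr": [0, 0, 0], "fingers": 1.0}]}}

```text
t: 15.08
ee_pos: [0.5597, 0.0625, 0.074]
orientation: [[0.016, 0.984, -0.175], [0.089, -0.176, -0.98], [-0.996, 0.0, -0.09]]
contact_force: [-0.5, 0.0, -1.5]
grip_width: 0.18
```

```bash
python3 -c "
from h import *
st()"
```

```text
15.075 [0.5597 0.0625 0.074 ] [-0.51  0.03 -1.53] [-0.085 -0.014 -0.021] 15.8
[[ 1.610e-02  9.844e-01 -1.751e-01]
 [ 8.850e-02 -1.758e-01 -9.804e-01]
 [-9.959e-01  2.000e-04 -9.000e-02]]
```

>>> {"name": "send_rows", "arguments": {"plan": [{"translation": [0.1, 0, 0], "dr": [0, 0, 0], "fingers": 1.0}, {"translation": [0.1, 0, 0], "dr": [0, 0, 0], "fingers": 1.0}]}}

```text
t: 15.32
ee_pos: [0.5597, 0.0626, 0.073]
orientation: [[0.016, 0.984, -0.175], [0.089, -0.176, -0.98], [-0.996, 0.0, -0.09]]
contact_force: [-0.5, -0.2, -1.7]
grip_width: 0.18
```

```bash
python3 -c "
from h import *
st()"
```

```text
15.325 [0.5597 0.0626 0.073 ] [-0.52 -0.2  -1.69] [-0.085 -0.094 -0.02 ] 15.8
[[ 1.600e-02  9.844e-01 -1.751e-01]
 [ 8.850e-02 -1.758e-01 -9.804e-01]
 [-9.959e-01  2.000e-04 -8.990e-02]]
```

No contact yet (bridge centre ≈ 45.1 mm). Continue in 1 mm steps.

>>> {"name": "send_rows", "arguments": {"plan": [{"translation": [0.1, 0, 0], "dr": [0, 0, 0], "fingers": 1.0}, {"translation": [0.1, 0, 0], "dr": [0, 0, 0], "fingers": 1.0}]}}

```text
t: 15.58
ee_pos: [0.5597, 0.0627, 0.0719]
orientation: [[0.016, 0.984, -0.175], [0.089, -0.176, -0.98], [-0.996, -0.0, -0.09]]
contact_force: [0.1, 0.7, -2.4]
grip_width: 0.178
```

```bash
python3 -c "
from h import *
st()" | head -1
```

```text
15.575 [0.5597 0.0627 0.0719] [ 0.14  0.7  -2.4 ] [-0.111 -0.088 -0.035] 15.6
```

>>> {"name": "send_rows", "arguments": {"plan": [{"translation": [0.1, 0, 0], "dr": [0, 0, 0], "fingers": 1.0}, {"translation": [0.1, 0, 0], "dr": [0, 0, 0], "fingers": 1.0}]}}

```text
t: 15.82
ee_pos: [0.5597, 0.0628, 0.0716]
orientation: [[0.016, 0.984, -0.175], [0.089, -0.176, -0.98], [-0.996, 0.0, -0.09]]
contact_force: [-1.7, -1.0, 6.6]
grip_width: 0.181
```

```bash
python3 -c "
from h import *
st()" | head -1
```

```text
15.825 [0.5597 0.0628 0.0716] [-1.71 -0.97  6.6 ] [-0.189  0.374  0.058] 15.9
```

>>> {"name": "send_rows", "arguments": {"plan": [{"translation": [0.0, 0, 0], "dr": [0, 0, 0], "fingers": 1.0}, {"translation": [0.0, 0, 0], "dr": [0, 0, 0], "fingers": 1.0}], "grip_force": 6}}

```text
t: 16.08
ee_pos: [0.5599, 0.0627, 0.0717]
orientation: [[0.016, 0.984, -0.175], [0.089, -0.176, -0.98], [-0.996, 0.0, -0.09]]
contact_force: [-0.3, -1.0, 1.5]
grip_width: 0.182
```

```bash
python3 -c "
from h import *
st()
im,p=snap('scene','s13.png')
a=cv2.imread('pics/s13.png'); cv2.imwrite('pics/s13x.png',cv2.resize(a[150:240,190:310],None,fx=6.5,fy=6.5,interpolation=cv2.INTER_CUBIC))"
```

```text
16.075 [0.5599 0.0627 0.0717] [-0.29 -1.01  1.48] [-0.074 -0.018 -0.024] 16.0
[[ 1.620e-02  9.844e-01 -1.750e-01]
 [ 8.860e-02 -1.758e-01 -9.804e-01]
 [-9.959e-01  4.000e-04 -9.000e-02]]
```

View pics/s13x.png

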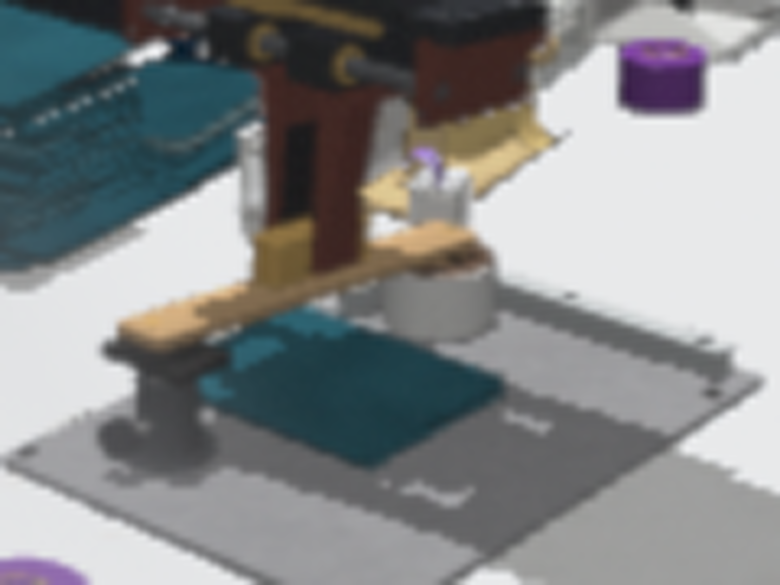

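>>> {"name": "send_rows", "arguments": {"plan": [{"translation": [0.02, 0, 0], "dr": [0, 0, 0], "fingers": 1.3}, {"translation": [0.03, 0, 0], "dr": [0, 0, 0], "fingers": 1.4}, {"translation": [0.03, 0, 0], "dr": [0, 0, 0], "fingers": 1.5}, {"translation": [0.02, 0, 0], "dr": [0, 0, 0], "fingers": 1.5}], "grip_force": 3}}

```text
t: 16.62
ee_pos: [0.5599, 0.0628, 0.0715]
orientation: [[0.016, 0.984, -0.175], [0.089, -0.176, -0.98], [-0.996, 0.0, -0.09]]
contact_force: [-1.7, -0.8, 3.4]
grip_width: 0.183
```

```bash
python3 -c "
from h import *
st()"
```

```text
16.625 [0.5599 0.0628 0.0715] [-1.75 -0.79  3.42] [-0.072  0.191  0.001] 16.0
[[ 1.620e-02  9.844e-01 -1.749e-01]
 [ 8.860e-02 -1.757e-01 -9.804e-01]
 [-9.959e-01  4.000e-04 -9.010e-02]]
```

Seated on both with a light load; open gently.

>>> {"name": "send_rows", "arguments": {"plan": [{"translation": [0, 0, 0], "dr": [0, 0, 0], "fingers": 1.58}, {"translation": [0, 0, 0], "dr": [0, 0, 0], "fingers": 1.64}, {"translation": [0, 0, 0], "dr": [0, 0, 0], "fingers": 1.75}, {"translation": [0, 0, 0], "dr": [0, 0, 0], "fingers": 2.0}, {"translation": [0, 0, 0], "dr": [0, 0, 0], "fingers": 2.6}, {"translation": [0, 0, 0], "dr": [0, 0, 0], "fingers": 3.2}, {"translation": [0, 0, 0], "dr": [0, 0, 0], "fingers": 3.2}]}}

```text
t: 17.5
ee_pos: [0.5599, 0.0628, 0.0715]
orientation: [[0.016, 0.984, -0.175], [0.089, -0.176, -0.98], [-0.996, 0.0, -0.09]]
contact_force: [0.4, 0.2, 0.9]
grip_width: 0.364
```

```bash
python3 -c "
from h import *
st()
im,p=snap('scene','s14.png')
a=cv2.imread('pics/s14.png'); cv2.imwrite('pics/s14x.png',cv2.resize(a[150:240,190:310],None,fx=6.5,fy=6.5,interpolation=cv2.INTER_CUBIC))"
```

```text
17.5 [0.5599 0.0628 0.0715] [0.35 0.23 0.86] [-0.122 -0.071 -0.027] 32.0
[[ 1.620e-02  9.844e-01 -1.750e-01]
 [ 8.860e-02 -1.757e-01 -9.804e-01]
 [-9.959e-01  4.000e-04 -9.010e-02]]
```

View pics/s14x.png

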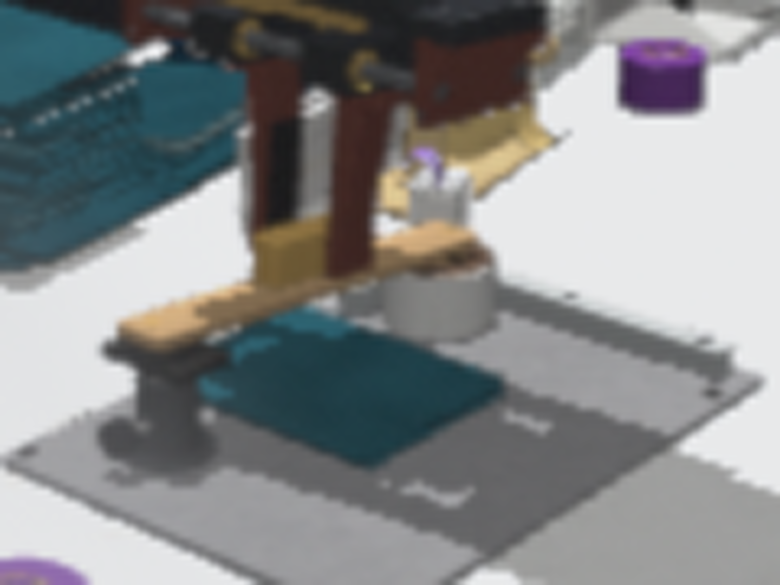

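Bridge did not move on release. Retreat along the tool axis.

>>> {"name": "send_rows", "arguments": {"plan": [{"translation": [-1, 0, 0], "dr": [0, 0, 0], "fingers": 3.2}, {"translation": [-3, 0, 0], "dr": [0, 0, 0], "fingers": 3.2}, {"translation": [-6, 0, 0], "dr": [0, 0, 0], "fingers": 3.2}, {"translation": [-11, 0, 0], "dr": [0, 0, 0], "fingers": 3.2}, {"translation": [-16, 0, 2], "dr": [0, 0, 0], "fingers": 3.2}, {"translation": [-20, 0, 4], "dr": [0, 0, 0], "fingers": 3.2}, {"translation": [-20, 0, 4], "dr": [0, 0, 0], "fingers": 3.2}, {"translation": [-20, 0, 4], "dr": [0, 0, 0], "fingers": 3.2}]}}

```text
t: 18.55
ee_pos: [0.5492, 0.0059, 0.2669]
orientation: [[0.016, 0.984, -0.175], [0.089, -0.176, -0.98], [-0.996, 0.0, -0.09]]
contact_force: [-0.5, 0.3, 0.2]
grip_width: 0.363
```

Run:
```python
from h import *
st()
im,p=snap('wrist','w15.png')
pic=[cv2.resize(cv2.imread('pics/w15.png'),(400,300))]
im,ps=snap('scene','s15.png')
a=cv2.imread('pics/s15.png'); pic.append(cv2.resize(a[150:240,190:310],(400,300),interpolation=cv2.INTER_CUBIC))
cv2.imwrite('pics/f15.png',np.hstack(pic)); cv2.imwrite('pics/w15x.png',cv2.resize(cv2.imread('pics/w15.png'),None,fx=1.5,fy=1.5))
a=np.radians(-10.03); t=.09
Rb=np.c_[[np.cos(a),np.sin(a),0],[-np.sin(a)*np.cos(t),np.cos(a)*np.cos(t),np.sin(t)],[0,0,0]]; Rb[:,2]=np.cross(Rb[:,0],Rb[:,1])
for X in ([.013,.1,.012],[-.013,.1,.012],[-.013,-.1,.012],[.013,-.1,.012]):
  print('expected slab corner wrist x1.5',(proj(p,np.r_[BO,.0437]+Rb@np.array(X))+.5)*1.5)
```

```text
18.55 [0.5492 0.0059 0.2669] [-0.46  0.27  0.19] [-0.028 -0.019  0.074] 31.9
[[ 1.600e-02  9.844e-01 -1.754e-01]
 [ 8.870e-02 -1.761e-01 -9.804e-01]
 [-9.959e-01  1.000e-04 -9.020e-02]]
expected slab corner wrist x1.5 [[404.82391069  37.8009253 ]]
expected slab corner wrist x1.5 [[365.4841736   37.83984313]]
expected slab corner wrist x1.5 [[368.47729701 322.35012017]]
expected slab corner wrist x1.5 [[402.32379756 322.31404299]]
```

View pics/f15.png

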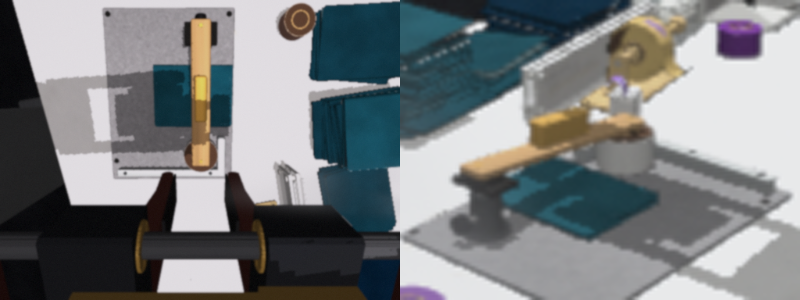

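View pics/w15x.png

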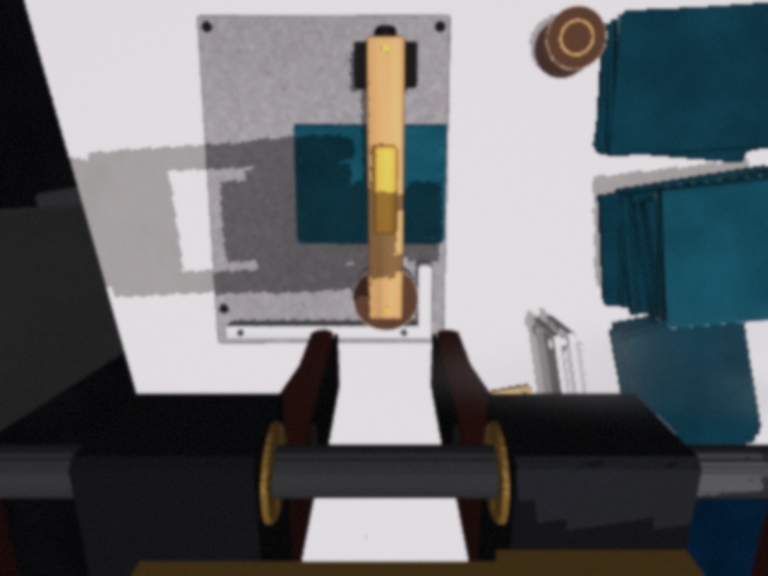

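```bash
python3 -c "
from h import *
print(job.sign_off())"
```

```text
the job is handed in; nothing more can be done
None
```

I slid the silver roll into the corner and laid the bridge across the post pad and the roll. I handed the job in at about 18.7 s; no verdict was reported.

- **Roll:** I gripped it lightly at 3 N above fence height and dragged it along the fence. Contact with the fence (about 5 N) and then the stop (about 5 N) showed it was seated. After I let go, the image put its centre at (0.5456, -0.0211) m, about 1 mm from the corner position I inferred from that contact.
- **Bridge:** I gripped it by the rib at 20 N, tilted it 0.09 rad and lowered it in 1 mm steps until the supports carried it. The highest reading on the tool was about 6.6 N, roughly 8.5 N on the supports. I cut the grip to 3 N before opening, and the bridge did not visibly move. The final wrist image shows its ends within 1–3 px of the predicted pose, one on the pad and one on the roll.
- **Surroundings:** The cover and bystanders I could see looked undisturbed, judged by eye. The gripper is well clear, with the tool about 27 cm above the table.

**Disagreement on pad height:** the wrist camera alone gave 43 mm, which is below the stated 50–92 mm range. The scene camera gave about 52 mm. Feeling for contact agreed with the second, at about 51.4 mm.

**Less certain:** that both feet carry weight rests on the small wrist moment at touchdown and the final images. I had no separate force reading for each foot.

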